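# Seat a dowelled junction-box cover and latch it

### The arm

A 6-joint arm with a two-finger parallel gripper is mounted at the origin on the work surface. World frame = base frame: x ahead of the robot, y to its left, z up, the work surface at z = 0. Lengths are in mm, angles in rad, forces in N, time in s.
With the tool pointing down it reaches from about 300 to 775 mm from the base axis. Payload 14.6 kg.
Tool frame: the origin (TCP) lies at the very end of the fingers, on their centre line; the grasp point (between the pads) lies 19 mm behind it; z points along the fingers, y is the direction in which the jaws open and shut (so a half turn about z gives the same grasp; the last joint's range is limited). The gripper opens to 85 mm and grips with 20 to 120 N. Pads are 22 mm wide; open, the fingers measure 114 mm over their backs; the gripper's body (76 mm by 85 mm) begins 54 mm behind the grasp point. The pads swing forward as they close: fully open they stand 13 mm farther back than shut.
Start: joints at [1.122, 0.3, 1.521, -0, 1.321, -0.067], TCP at [204.922, 510.389, 231.281] pointing down, gripper open.
Joint ranges: [-3.03, 3.03], [-0.79, 2.21], [0.23, 2.52], [-1.04, 4.18], [0, 3.07], [-2.55, 2.55]. Speed limits (rad/s): [2.22, 2.22, 2.57, 3.14, 3.14, 3.14].

### API

Orientations are given as a unit quaternion [x, y, z, w].
In Python, from plant import bot gives the robot as it stands.
- The arm moves only by the tool servo_tool, never from a script. Its argument "motion" is a list of rows, each a list of 7 numbers: the shift along the tool's x, y, z in cm, then the turn, a rotation vector about the tool's x, y, z in degrees, then the finger opening in cm, from 0 to 8.54. In form: [[tx, ty, tz, wx, wy, wz, fingers], ...]. A call has 1 to 10 rows; each row shifts and turns the commanded pose from where the row before left it, along the tool's axes as they then stand; what a row does not reach is not made up. A row lasts 1/8 s, in which the tool goes at most 62.5 mm and 10.7 degrees, less where a joint would pass 70% of its speed; a pose out of reach is approached as far as the arm can. A call with a gripper value outside its range is refused whole. The fingers move at their own pace and stop on an object; the grip force is fixed at half the most. Time passes only in rows, so rows that do not move let the fingers close. It gives the time, the measured TCP pose, the force and the opening at its end, in the units of the state.
- bot.observe(): the state, without advancing time (a new reading comes with each control period).
- bot.capture(name): name is "scene" or "top"; returns the picture (384x512x3 uint8, blue, green, red); there is no depth.
- bot.get_calibration(name): a dict with "intrinsics" (3x3 intrinsics, pixels), "k1" (the pictures are not rectified: a ray, as slopes to the right and down, at radius r is drawn at 1 + k1 r^2 times it, then the intrinsics apply), "rvec" (rotation vector, rad) and "tvec" (3), from world to camera coordinates, as OpenCV has them. Camera axes: x right, y down, z forward; pixel columns grow to the right and rows downward; lengths in mm; the calibration is good to about 2 mm. A picture is of the moment at which its call begins. get_calibration takes no time and is no camera call.
- bot.close_job(): hands the job in, once; it reports no verdict.
The state is a dict: "time": time; "q": joint angles; "dq": joint speeds; "tau": joint torques, N m; "eef_pos": TCP position; "tool_rot": TCP orientation; "force": force on the tool from outside, world axes, zero at the start; "wrist_torque": the same for the moment, N m; "width": finger opening in mm.
Only numpy, scipy, OpenCV 4.12 (cv2) and the standard library are available. Lean on these libraries where they do the work, as an engineer would, in place of code of your own. Each camera call takes 0.05 s, during which the arm holds its last target.

### The job

Take the aluminium cover by its black handle off the blue stand and, keeping it level, lower it gently over both locating pins of the blue housing (large hole, marked red, on the large pin) until it lies flush on the rim; do not let it drop. Then let go of it and swing the yellow clamp shut against its stop, so that its nose lies over the cover. Leave the bin, the screwdriver and the crimping pliers where they are.

Things in the scene. Friction and masses are not known exactly. Their poses are not given: they have to be found in the camera images.
- cover_mid (a point): Loose cover, about 0.36 kg: aluminium plate 150 (x) x 90 (y) x 8 mm, on its middle an upright black handle block 60 mm long (x), 16 mm thick (y), 40 mm tall above the plate. The point is on the cover's upright centre line, 24 mm above the plate's underside: the plate's top is 16 mm below it, the handle's top 24 mm above it. z up.
- cover_hole (a point): Mouth, at the plate's top, of the cover's large through hole, 16 mm diameter, 58 mm from the middle along the cover's +x; a red strip marks that end. The small through hole, 12 mm, lies 58 mm from the middle along -x.
- large_pin (a point): Foot, at rim height, of the large fixed steel pin, 14 mm diameter, 58 mm from the rim's centre along the housing's +x; red ring round its foot. The small pin, 10 mm diameter, stands 58 mm along -x. Both rise 24 mm above the rim; the top 7 mm taper by 3 mm in radius.
- housing_seat (a point): Centre of the top rim of the blue open housing (150 (x) x 90 (y) mm outside, 8 mm walls), 65 mm above the table, z up. The cover is home when cover_mid is 24 mm straight above this point and their x axes agree. The housing is fixed in a fixture bolted to the table, base 200 x 200 x 15 mm.
- clamp_pivot (a point): Upright turning axis of the yellow swing clamp, at the clamp's underside: 80 mm from housing_seat along the housing's +y, 11 mm above the rim (3 mm above the seated cover's top). Same axes as the housing.
- clamp_knob (a point): Upright red knob near the end of the clamp's handle, 18 mm diameter, 75 mm from the pivot; the point is on the knob's axis, 18 mm below its top and 16 mm above the handle's upper face. The handle points along the point's +y, the nose (53 mm long from the pivot, 16 mm wide, 12 mm thick) along -y.
- clamp (a joint): Angle of the swing clamp, rad, growing counter-clockwise seen from above. 0 = shut, against its stop: nose over the cover (housing's -y), handle along the housing's +y. 1.57 = open: handle along the housing's -x, nose along +x. Stop at 1.9. It stays where it is left; about 2 N at the knob moves it. Starts open, clear of the cover's place.
- stand: Fixed blue stand with black rubber top, 200 x 140 x 30 mm, on which the cover lies; origin at the centre of its underside.
- bin: Blue open plastic bin, 100 x 110 x 60 mm, loose; origin at the centre of its underside. Leave alone.
- screwdriver: Orange-handled screwdriver, 190 mm, lying loose. Leave alone.
- crimper: Crimping pliers with one orange and one black handle, about 165 mm, lying loose. Leave alone.
Mind the look-alikes: they are no part of the job. Of the things like the part that bears cover_mid, leave any that is brown or turquoise; of the rest the larger one is meant.

How it is judged:
By the outcome, as a careful person would: the job done as asked, in the order asked, and still so for the second after the job is handed in, with the robot touching nothing.
It also fails if it takes over 64 s, if anything falls off the work surface, if the arm or the gripper's body presses on something with over 40 N, if the wrist force passes 120 N, or if a joint passes its speed limit or range.

## Working session

There is one attempt and no reset: what is moved stays moved. The work goes in short steps, Python scripts to look and compute and a tool call to move; the robot and the scene stay as the last step left them, time stands still between calls to the robot, and variables do not carry over. Pictures are saved under pics/ and viewed, and the job is handed in when it is done.

Besides the shell and the picture viewer there is one more tool, called after "Emit:" as name(argument=value, ...) on one line, values as JSON. servo_tool: Moves the arm, as the interface text tells. Its arguments: {"type":"object","properties":{"motion":{"type":"array"}},"required":["motion"]}

```bash
ls; mkdir -p pics; python3 - <<'E'
from plant import bot
import cv2
for n in ("scene","top"):
    im=bot.capture(n); cv2.imwrite(f"pics/{n}0.png",im)
    print(n,bot.get_calibration(n))
print(bot.observe())
E
```

```text
pics
scene {'intrinsics': array([[357.12220389,   0.        , 255.48190473],
       [  0.        , 357.12220389, 194.20885018],
       [  0.        ,   0.        ,   1.        ]]), 'k1': -0.055536378113169665, 'rvec': array([ 1.51039926,  2.35494807, -0.63327398]), 'tvec': array([ 149.71731841, -422.35691495, 1149.38282327])}
top {'intrinsics': array([[408.35689452,   0.        , 260.89194022],
       [  0.        , 408.35689452, 191.10057365],
       [  0.        ,   0.        ,   1.        ]]), 'k1': -0.03599026174479084, 'rvec': array([ 2.19063815, -2.19407698,  0.04312256]), 'tvec': array([ 63.84071231, 558.08285104, 995.09798273])}
{'time': 0.1, 'q': array([ 1.12239844e+00,  3.00428054e-01,  1.52151164e+00, -6.01877568e-07,
        1.32070284e+00, -6.65799486e-02]), 'dq': array([ 0.00076529, -0.0012422 , -0.0016917 ,  0.00096716,  0.00273321,
        0.00060492]), 'tau': array([ 4.06122526e-04, -5.44377065e+01, -3.62367761e+01,  3.19543585e-05,
        2.98765124e-03, -2.44933503e-06]), 'eef_pos': array([204.83715106, 510.20986147, 230.77430374]), 'tool_rot': array([ 1.89751330e-01,  9.81832041e-01, -5.07710206e-04, -1.33396161e-04]), 'force': array([ 0.40851706,  0.85997422, -0.16904281]), 'wrist_torque': array([ 0.00158713, -0.02209044, -0.02496234]), 'width': 85.52516993333425}
```

View pics/scene0.png

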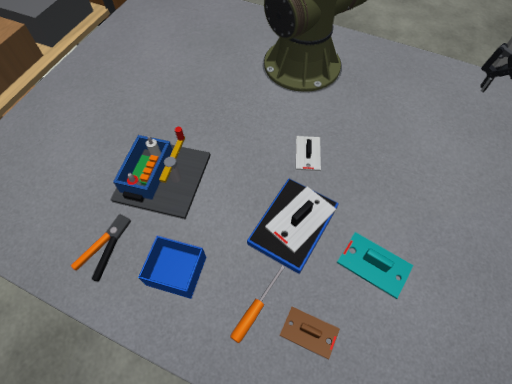

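View pics/top0.png

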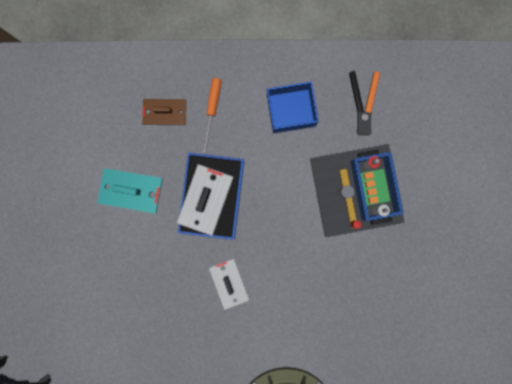

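Candidates for the cover (top view): large aluminium on the stand (205,200), small aluminium (229,285), turquoise (130,190), brown (164,112). By the description I choose the one on the stand. I'll check it in close crops.

```bash
python3 - <<'E'
import cv2,numpy as np
t=cv2.imread("pics/top0.png");s=cv2.imread("pics/scene0.png")
def z(im,x0,y0,w,h,f): return cv2.resize(im[y0:y0+h,x0:x0+w],None,fx=f,fy=f,interpolation=cv2.INTER_CUBIC)
cv2.imwrite("pics/c_top_cov.png",z(t,170,145,80,100,6))
cv2.imwrite("pics/c_top_hou.png",z(t,305,140,105,100,6))
cv2.imwrite("pics/c_sc_cov.png",z(s,240,170,105,100,6))
cv2.imwrite("pics/c_sc_hou.png",z(s,105,115,110,100,6))
E
```

```text
(no output)
```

View pics/c_top_cov.png

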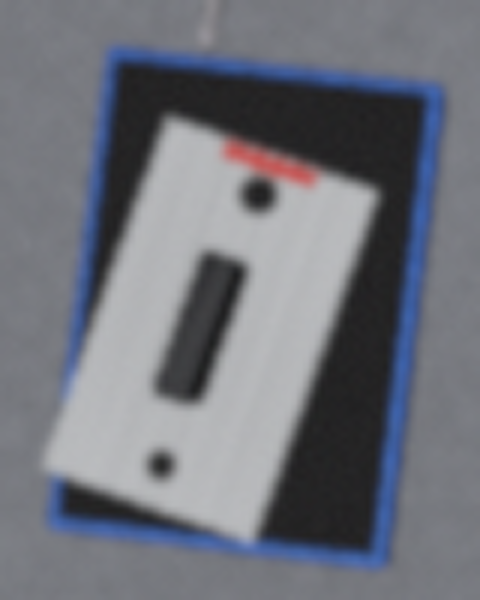

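View pics/c_top_hou.png

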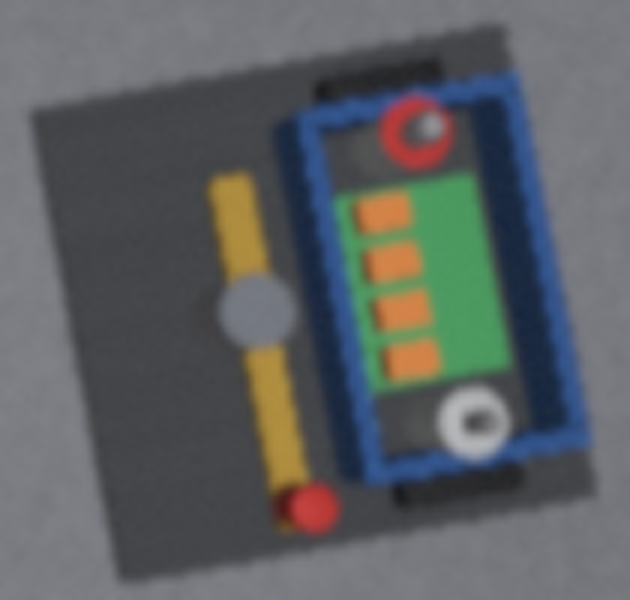

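View pics/c_sc_cov.png

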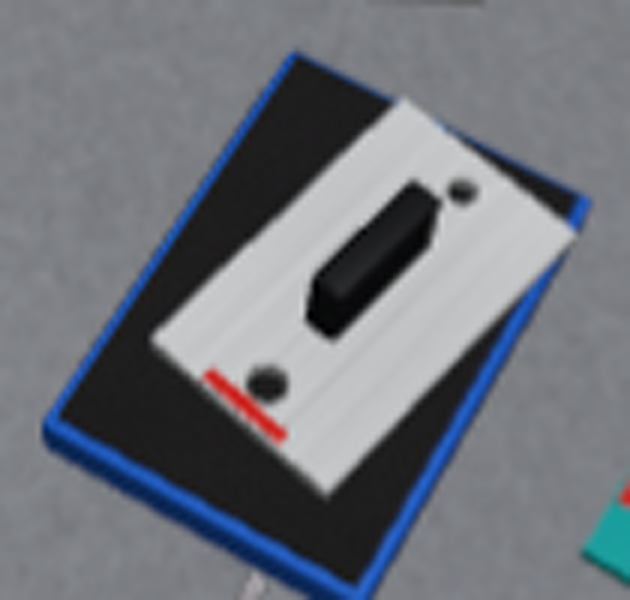

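View pics/c_sc_hou.png

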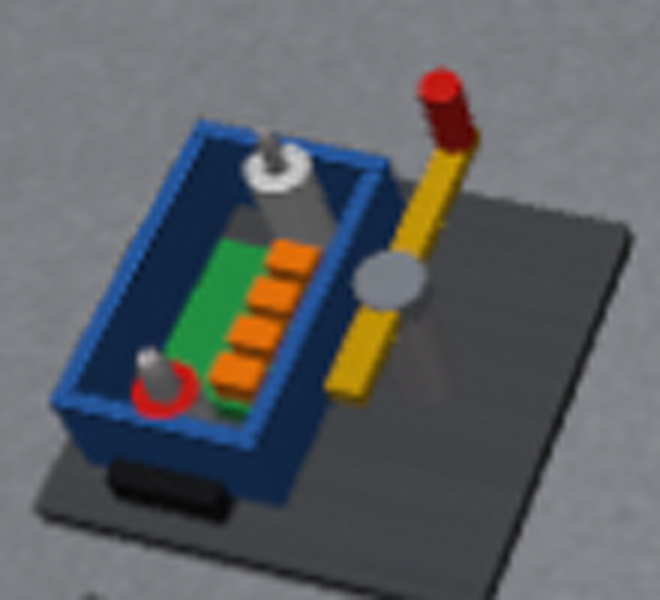

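```bash
cat > h.py <<'E'
import cv2,numpy as np
from plant import bot
C={n:bot.get_calibration(n) for n in("scene","top")}
for c in C.values():
    c["R"]=cv2.Rodrigues(c["rvec"])[0]; c["o"]=-c["R"].T@c["tvec"]
def und(n,uv):
    c=C[n]; p=cv2.undistortPoints(np.array(uv,float).reshape(-1,1,2),c["intrinsics"],np.array([c["k1"],0,0,0.]))
    return p.reshape(-1,2)
def ray(n,uv):
    p=und(n,uv); d=np.c_[p,np.ones(len(p))]@C[n]["R"]; return d/np.linalg.norm(d,axis=1)[:,None]
def onz(n,uv,z):
    d=ray(n,uv);o=C[n]["o"]; return o+d*((z-o[2])/d[:,2])[:,None]
def tri(a,b): # top px, scene px
    d1=ray("top",a);d2=ray("scene",b);o1=C["top"]["o"];o2=C["scene"]["o"];out=[];gap=[]
    for x,y in zip(d1,d2):
        s=np.linalg.lstsq(np.c_[x,-y],o2-o1,rcond=None)[0]
        p,q=o1+s[0]*x,o2+s[1]*y; out.append((p+q)/2);gap.append(np.linalg.norm(p-q))
    return np.array(out),np.array(gap)
def proj(n,P):
    c=C[n];return cv2.projectPoints(np.array(P,float).reshape(-1,1,3),c["rvec"],c["tvec"],c["intrinsics"],np.array([c["k1"],0,0,0.]))[0].reshape(-1,2)
def quad(mask):
    cs=max(cv2.findContours(mask,cv2.RETR_EXTERNAL,cv2.CHAIN_APPROX_NONE)[0],key=cv2.contourArea)
    h=cv2.convexHull(cs); q=cv2.approxPolyN(h,4,ensure_convex=True).reshape(-1,2) if hasattr(cv2,"approxPolyN") else None
    # refine by line fits
    pts=cs.reshape(-1,2).astype(float); L=[]
    for i in range(4):
        a,b=q[i].astype(float),q[(i+1)%4].astype(float);d=(b-a)/np.linalg.norm(b-a);t=(pts-a)@d
        e=abs((pts-a)@np.array([-d[1],d[0]]));l=np.linalg.norm(b-a)
        L.append(cv2.fitLine(pts[(t>.12*l)&(t<.88*l)&(e<2.5)].astype(np.float32),cv2.DIST_HUBER,0,.01,.01).ravel())
    r=[]
    for i in range(4):
        A,B=L[i-1],L[i];s=np.linalg.solve(np.c_[A[:2],-B[:2]],B[2:]-A[2:]);r.append(A[2:]+s[0]*A[:2])
    return np.array(r)
E
python3 - <<'E'
from h import *
np.set_printoptions(precision=2,suppress=True)
im={n:cv2.imread(f"pics/{n}0.png") for n in("top","scene")}
K={"top":(170,145,245,240),"scene":(245,170,338,262)}
def up(n,x,y,x0,y0): return [(x+.5)/6-.5+x0,(y+.5)/6-.5+y0]
Q={}
for n in im:
    hsv=cv2.cvtColor(im[n],cv2.COLOR_BGR2HSV);x0,y0,x1,y1=K[n]
    m=(((hsv[...,2]>140)&(hsv[...,1]<50))|((hsv[...,2]>140)&((hsv[...,0]<8)|(hsv[...,0]>172))&(hsv[...,1]>60))).astype(np.uint8)*255
    k=np.zeros_like(m);k[y0:y1,x0:x1]=m[y0:y1,x0:x1]
    q=quad(k);Q[n]=q;print(n,q)
# order: sort so corresponding - use z=38 plane position
ob={n:onz(n,Q[n],38) for n in Q}
idx=[np.argmin(np.linalg.norm(ob["scene"]-p,axis=1)) for p in ob["top"]]
P,g=tri(Q["top"],Q["scene"][idx]);print("plate corners",P,g,"mean",P.mean(0))
print([np.linalg.norm(P[i]-P[i-1]) for i in range(4)])
a=[up(0,258,195,170,145),up(0,160,464,170,145)];b=[up(0,267,384,240,170),up(0,462,192,240,170)]
P,g=tri(a,b);print("holes",P,g,np.linalg.norm(P[0]-P[1]),P.mean(0))
a=[up(0,*p,305,140) for p in[(297,108),(520,73),(592,440),(370,485),(417,131),(474,423),(257,311),(314,508)]]
b=[up(0,*p,105,115) for p in[(250,447),(50,402),(200,119),(388,158),(165,389),(277,168),(391,279),(441,86)]]
P,g=tri(a,b);print("rim4,ringL,ringS,pivotdisc,knobtop\n",np.c_[P,g]);print(P[:4].mean(0),P[4:6].mean(0),[np.linalg.norm(P[i]-P[(i+1)%4]) for i in range(4)],np.linalg.norm(P[4]-P[5]),np.linalg.norm(P[6]-P[7]))
print(C["top"]["o"],C["scene"]["o"])
E
```

```text
top [[231.63 176.92]
 [211.   234.23]
 [176.71 222.05]
 [198.17 164.9 ]]
scene [[334.74 208.62]
 [294.1  251.18]
 [265.14 225.55]
 [307.27 186.07]]
plate corners [[591.4  132.93  40.49]
 [453.4  182.86  42.28]
 [482.91 264.81  40.21]
 [620.78 215.49  36.91]] [0.72 1.26 1.16 1.2 ] mean [537.12 199.02  39.97]
[np.float64(87.69850032380575), np.float64(146.7692851922162), np.float64(87.12468243723549), np.float64(146.45962510752332)]
holes [[591.12 179.59  38.35]
 [482.93 218.49  39.65]] [0.1  0.42] 114.97662631578321 [537.03 199.04  39.  ]
rim4,ringL,ringS,pivotdisc,knobtop
 [[ 633.92 -156.4    67.48    0.25]
 [ 648.24 -245.63   62.67    0.56]
 [ 503.66 -269.62   67.39    1.04]
 [ 486.71 -183.8    65.08    0.26]
 [ 624.97 -203.67   66.35    0.21]
 [ 510.76 -224.92   64.74    0.29]
 [ 553.32 -135.16   90.02    0.29]
 [ 479.62 -149.07  121.33    0.04]]
[ 568.14 -213.86   65.65] [ 567.86 -214.29   65.55] [np.float64(90.49496218788886), np.float64(146.63126466656556), np.float64(87.5052465679075), np.float64(149.75443942293634)] 116.17319550622156 81.27555899645807
[ 509.22   53.72 1021.55] [912.73 261.8  787.57]
```

```bash
cat >> h.py <<'E'
from scipy.spatial.transform import Rotation as Ro
def go(x,y,z,yaw_y,):
    "delta in tool axes cm (current axes) to x,y,z, and rotvec deg to make tool y point at yaw_y (or opposite), z straight down"
    s=bot.observe();R=Ro.from_quat(s["tool_rot"]);d=R.inv().apply(np.array([x,y,z])-s["eef_pos"])/10
    best=None
    for k in(0,180):
        a=np.radians(yaw_y+k);Y=np.array([np.cos(a),np.sin(a),0]);Z=np.array([0,0,-1.]);T=Ro.from_matrix(np.c_[np.cross(Y,Z),Y,Z])
        rv=np.degrees((R.inv()*T).as_rotvec())
        if best is None or np.linalg.norm(rv)<np.linalg.norm(best): best=rv
    print("t",round(s["time"],2),"pos",s["eef_pos"].round(2),"F",s["force"].round(1),"w",round(s["width"],1),"q",s["q"].round(2));print("d cm",d.round(3),"rv deg",best.round(2))
E
python3 -c "
from h import *
go(537.1,199,120,70.2)"
```

```text
t 0.1 pos [204.84 510.21 230.77] F [ 0.4  0.9 -0.2] w 85.5 q [ 1.12  0.3   1.52 -0.    1.32 -0.07]
d cm [-42.43  -16.488  11.092] rv deg [-0.06 -0.01 -2.08]
```

Emit:
servo_tool(motion=[[-4.2,-1.6,1.1,0,0,-0.2,8.5],[-4.2,-1.6,1.1,0,0,-0.2,8.5],[-4.2,-1.6,1.1,0,0,-0.2,8.5],[-4.2,-1.6,1.1,0,0,-0.2,8.5],[-4.2,-1.6,1.1,0,0,-0.2,8.5],[-4.2,-1.6,1.1,0,0,-0.2,8.5],[-4.2,-1.6,1.1,0,0,-0.2,8.5],[-4.2,-1.6,1.1,0,0,-0.2,8.5],[-4.2,-1.6,1.1,0,0,-0.2,8.5],[-4.2,-1.6,1.1,0,0,-0.3,8.5]])

```text
time: 1.35
eef_pos: [540.7, 209.5, 120.6]
tool_rot: [0.172, 0.985, -0.0, -0.0]
force: [0.6, 0.6, 0.2]
width: 85.0
```

Emit:
servo_tool(motion=[[0,0,0,0,0,0,8.5],[0,0,0,0,0,0,8.5]])

```text
time: 1.6
eef_pos: [539.4, 210.9, 121.1]
tool_rot: [0.172, 0.985, -0.0, -0.0]
force: [-0.0, 0.0, 0.6]
width: 85.0
```

```bash
python3 -c "
from h import *
go(537.1,199,44,70.2)
cv2.imwrite('pics/t1.png',cv2.resize(bot.capture('top')[120:260,140:300],None,fx=4,fy=4))
cv2.imwrite('pics/s1.png',cv2.resize(bot.capture('scene')[120:280,220:370],None,fx=4,fy=4))"
```

```text
t 1.6 pos [539.38 210.89 121.09] F [-0.   0.   0.6] w 85.0 q [ 0.31  0.47  1.55  0.    1.12 -0.92]
d cm [-0.193 -1.194  7.709] rv deg [-0.02 -0.04  0.01]
```

Emit:
servo_tool(motion=[[-0.1,-0.6,1,0,0,0,8.5],[-0.1,-0.6,1,0,0,0,8.5],[0,0,1,0,0,0,8.5],[0,0,1,0,0,0,8.5],[0,0,0,0,0,0,8.5]])

```text
time: 2.33
eef_pos: [537.2, 198.7, 80.3]
tool_rot: [0.172, 0.985, -0.0, -0.001]
force: [-0.1, -0.1, 0.6]
width: 85.0
```

```bash
python3 -c "
from h import *
cv2.imwrite('pics/t2.png',cv2.resize(bot.capture('top')[120:260,140:300],None,fx=4,fy=4))
cv2.imwrite('pics/s2.png',cv2.resize(bot.capture('scene')[120:280,220:370],None,fx=4,fy=4))
go(537.1,199,44,70.2)"
```

```text
t 2.42 pos [537.72 198.81  81.34] F [-0.2  0.2  1.2] w 85.0 q [ 0.29  0.51  1.59  0.    1.03 -0.94]
d cm [ 6.500e-02 -3.000e-03  3.734e+00] rv deg [0.   0.   0.03]
```

View pics/s2.png

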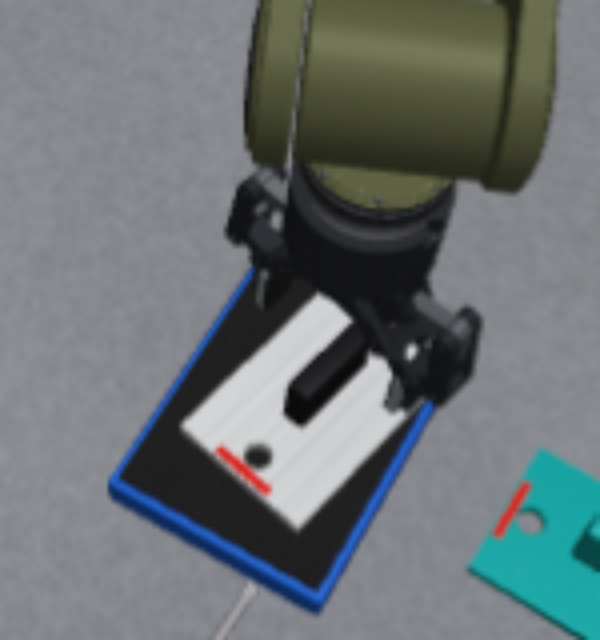

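View pics/t2.png

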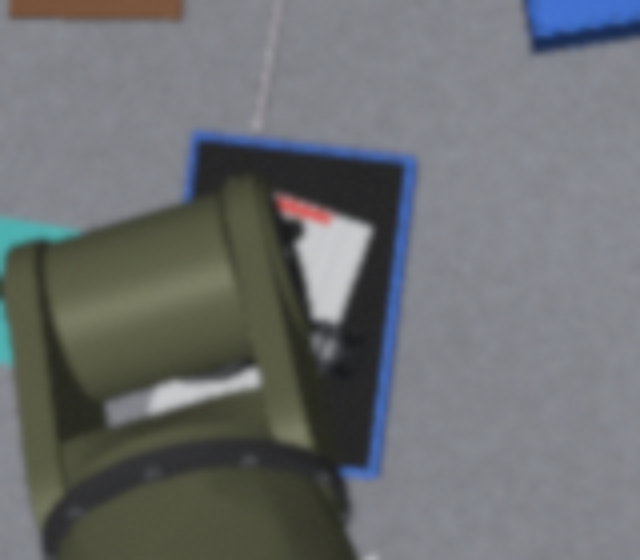

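The scene crop shows the open jaws straddling the black handle (crop ≈ (330,370)). The top view is mostly hidden by the arm. Next I go down.

Emit:
servo_tool(motion=[[0,0,1,0,0,0,8.5],[0,0,1,0,0,0,8.5],[0,0,1,0,0,0,8.5],[0,0,0.6,0,0,0,8.5],[0,0,0,0,0,0,8.5],[0,0,0,0,0,0,8.5]])

```text
time: 3.18
eef_pos: [537.8, 198.8, 45.5]
tool_rot: [0.172, 0.985, 0.0, 0.0]
force: [0.4, 0.4, 0.8]
width: 85.2
```

Emit:
servo_tool(motion=[[0,0,0,0,0,0,1.0],[0,0,0,0,0,0,1.0],[0,0,0,0,0,0,1.0],[0,0,0,0,0,0,1.0],[0,0,0,0,0,0,1.0],[0,0,0,0,0,0,1.0],[0,0,0,0,0,0,1.0],[0,0,0,0,0,0,1.0]])

```text
time: 4.18
eef_pos: [537.7, 198.7, 45.5]
tool_rot: [0.172, 0.985, 0.0, 0.0]
force: [-0.7, -1.6, 5.9]
width: 15.3
```

```bash
python3 -c "
from h import *
go(537.1,199,44,70.2)"
```

```text
t 4.17 pos [537.73 198.71  45.5 ] F [-0.7 -1.6  5.9] w 15.3 q [ 0.29  0.57  1.61 -0.    0.96 -0.94]
d cm [0.07  0.006 0.15 ] rv deg [0.01 0.02 0.03]
```

Emit:
servo_tool(motion=[[0,0,-0.4,0,0,0,1.0],[0,0,-0.8,0,0,0,1.0],[0,0,-1.5,0,0,0,1.0],[0,0,-1.5,0,0,0,1.0],[0,0,-1.5,0,0,0,1.0],[0,0,-1.5,0,0,0,1.0],[0,0,-1.5,0,0,0,1.0],[0,0,-1.5,0,0,0,1.0],[0,0,-0.8,0,0,0,1.0],[0,0,0,0,0,0,1.0]])

```text
time: 5.42
eef_pos: [537.8, 198.7, 155.7]
tool_rot: [0.172, 0.985, 0.0, 0.0]
force: [0.7, 0.7, -4.7]
width: 15.3
```

```bash
python3 -c "
from h import *
go(568,-214,165,100.5)
cv2.imwrite('pics/t3.png',cv2.resize(bot.capture('top')[120:260,140:300],None,fx=4,fy=4))
cv2.imwrite('pics/s3.png',cv2.resize(bot.capture('scene')[100:250,220:370],None,fx=4,fy=4))"
```

```text
t 5.42 pos [537.77 198.71 155.74] F [ 0.7  0.7 -4.7] w 15.3 q [ 0.29  0.42  1.54 -0.    1.18 -0.94]
d cm [-16.809 -37.814  -0.932] rv deg [ 1.000e-02  4.000e-02 -3.028e+01]
```

View pics/s3.png

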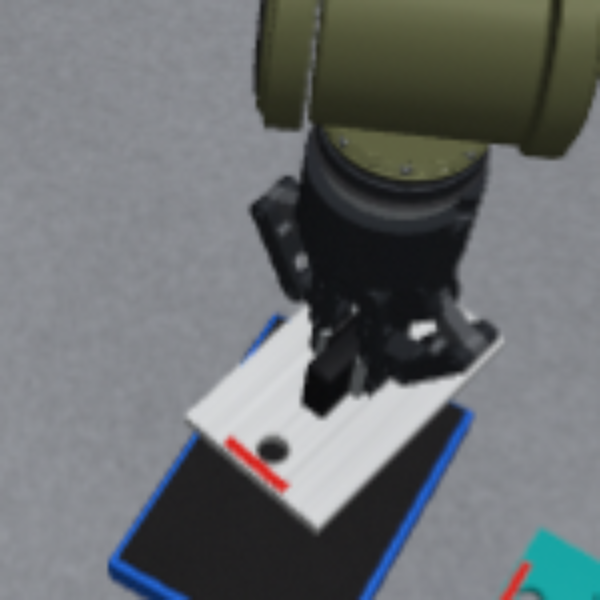

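Emit:
servo_tool(motion=[[-0.8,-1.9,-0.1,0,0,0,1.0],[-1.6,-3.7,-0.1,0,0,0,1.0],[-1.6,-3.7,-0.1,0,0,0,1.0],[-1.8,-4.0,-0.1,0,0,0,1.0],[-1.8,-4.0,-0.1,0,0,0,1.0],[-1.8,-4.0,-0.1,0,0,0,1.0],[-1.8,-4.0,-0.1,0,0,0,1.0],[-1.8,-4.0,-0.1,0,0,0,1.0],[-1.6,-3.7,-0.1,0,0,0,1.0],[-1.4,-3.0,0,0,0,0,1.0]])

```text
time: 6.78
eef_pos: [565.6, -196.7, 163.9]
tool_rot: [0.172, 0.985, -0.0, -0.0]
force: [0.2, 0.3, -3.8]
width: 15.2
```

Emit:
servo_tool(motion=[[-0.3,-0.6,0,0,0,-3,1.0],[0,0,0,0,0,-5,1.0],[0,0,0,0,0,-5,1.0],[0,0,0,0,0,-5,1.0],[0,0,0,0,0,-5,1.0],[0,0,0,0,0,-4.5,1.0],[0,0,0,0,0,-2.8,1.0],[0,0,0,0,0,0,1.0]])

```text
time: 7.78
eef_pos: [566.6, -201.6, 163.9]
tool_rot: [-0.091, 0.996, 0.0, -0.0]
force: [-0.3, -0.2, -3.2]
width: 15.1
```

```bash
python3 -c "
from h import *
go(568,-214,135,100.5)"
```

```text
t 7.78 pos [ 566.59 -201.56  163.88] F [-0.3 -0.2 -3.2] w 15.1 q [-0.4   0.47  1.44 -0.    1.23 -2.16]
d cm [ 0.086 -1.25   2.888] rv deg [ 0.02 -0.04 -0.03]
```

Emit:
servo_tool(motion=[[0.1,-0.6,0,0,0,0,1.0],[0,-0.65,0,0,0,0,1.0],[0,0,1,0,0,0,1.0],[0,0,1.2,0,0,0,1.0],[0,0,1.2,0,0,0,1.0],[0,0,1,0,0,0,1.0],[0,0,0,0,0,0,1.0],[0,0,0,0,0,0,1.0]])

```text
time: 8.78
eef_pos: [568.7, -213.4, 120.6]
tool_rot: [-0.092, 0.996, -0.0, 0.0]
force: [-0.6, -0.5, -4.1]
width: 15.4
```

```bash
python3 -c "
from h import *
t=bot.capture('top');s=bot.capture('scene');cv2.imwrite('pics/top4.png',t);cv2.imwrite('pics/scene4.png',s)
cv2.imwrite('pics/t4.png',cv2.resize(t[130:250,305:415],None,fx=5,fy=5,interpolation=2))
cv2.imwrite('pics/s4.png',cv2.resize(s[95:215,95:215],None,fx=5,fy=5,interpolation=2))
go(568,-214,105,100.5)"
```

```text
t 8.88 pos [ 568.71 -213.44  120.81] F [-0.1 -0.3 -4.3] w 15.5 q [-0.42  0.53  1.46 -0.    1.15 -2.17]
d cm [ 0.081 -0.041  1.581] rv deg [-0.03  0.04  0.03]
```

View pics/s4.png

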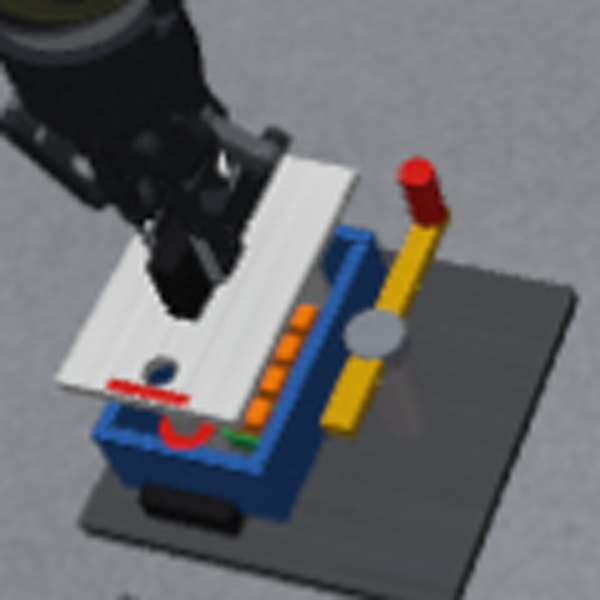

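View pics/t4.png

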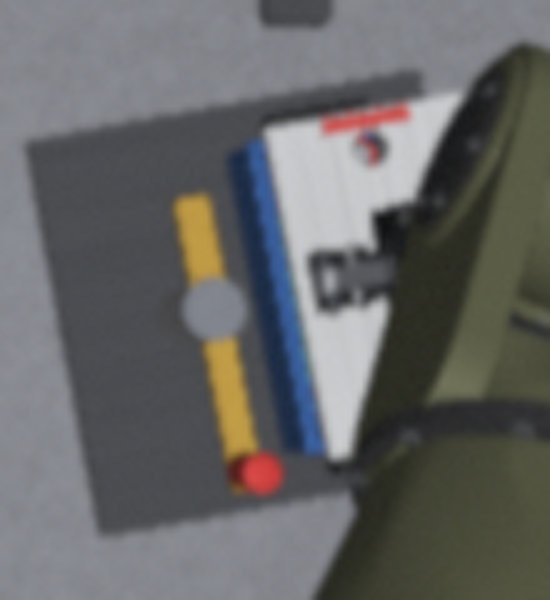

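```bash
python3 - <<'E'
from h import *
np.set_printoptions(precision=2,suppress=True)
up=lambda x,y,a,b:[(x+.5)/5-.5+a,(y+.5)/5-.5+b]
T=[up(370,149,305,130),up(263,126,305,130)];S=[up(161,371,95,95),up(240,424,95,95)]
print(tri(T,S)); print(onz("top",T,113.3),onz("scene",S,113.3))
# left edge in top, at plate top z
E=[up(263,126,305,130),up(341,456,305,130)];e=onz("top",E,113.3);d=e[0]-e[1];print("long edge yaw",np.degrees(np.arctan2(d[1],d[0])))
# expected hole given TCP centre, yaw 10.5
y=np.radians(10.5);u=np.array([np.cos(y),np.sin(y)]);v=np.array([-u[1],u[0]])
print("pin",np.array([568,-214])+58*u, "corner exp",np.array([568,-214])+75*u+45*v)
E
```

```text
(array([[ 624.12, -201.8 ,  112.12],
       [ 633.79, -152.83,  112.5 ]]), array([0.36, 1.96]))
[[ 623.86 -201.31  113.3 ]
 [ 634.26 -153.49  113.3 ]] [[ 624.7  -201.16  113.3 ]
 [ 633.68 -151.41  113.3 ]]
long edge yaw 12.549971830545848
pin [ 625.03 -203.43] corner exp [ 633.54 -156.09]
```

```bash
python3 - <<'E'
from h import *
np.set_printoptions(precision=2,suppress=True)
for n,box in(("top",(350,150,392,226)),("scene",(105,125,168,182))):
    im=cv2.imread(f"pics/{n}4.png");h=cv2.cvtColor(im,cv2.COLOR_BGR2HSV);x0,y0,x1,y1=box
    m=((h[...,2]>150)&(h[...,1]<50)).astype(np.uint8)
    if n=="top":
        pts=[(np.argmax(m[y,x0:x1]>0)+x0-.5,y) for y in range(160,216)]   # left edge
    else:
        pts=[(x1-np.argmax(m[y,x0:x1][::-1]>0)-.5,y) for y in range(135,172)]
    pts=np.array(pts,float);l=cv2.fitLine(pts.astype(np.float32),cv2.DIST_HUBER,0,.01,.01).ravel()
    r=(pts-l[2:])@np.array([-l[1],l[0]]);print(n,"resid",np.abs(r).max())
    E=np.array([l[2:]-25*l[:2],l[2:]+25*l[:2]]) if n=="top" else np.array([l[2:]-18*l[:2],l[2:]+18*l[:2]])
    for z in (112.3,113.3):
        e=onz(n,E,z);d=e[0]-e[1];d*=np.sign(d[0]);a=np.arctan2(d[1],d[0])
        v=np.array([-np.sin(a),np.cos(a)]);print(z,"yaw",np.degrees(a),"centre offset along v of TCP:",(e[0,:2]-np.array([568.7,-213.4]))@v-45)
E
```

```text
top resid 0.40660552748340706
112.3 yaw 10.580188023366748 centre offset along v of TCP: 1.5251004531662602
113.3 yaw 10.580188023366752 centre offset along v of TCP: 1.7747275764196644
scene resid 0.4581092582166093
112.3 yaw 10.675620781556596 centre offset along v of TCP: 0.10590418948418545
113.3 yaw 10.67562078155659 centre offset along v of TCP: 0.6362716385157512
```

Emit:
servo_tool(motion=[[0,-0.12,0,0,0,0,1.0],[-0.03,0,0.3,0,0,0,1.0],[0,0,0.4,0,0,0,1.0],[0,0,0.4,0,0,0,1.0],[0,0,0.3,0,0,0,1.0],[0,0,0.2,0,0,0,1.0],[0,0,0,0,0,0,1.0]])

```text
time: 9.75
eef_pos: [569.0, -214.5, 104.2]
tool_rot: [-0.092, 0.996, 0.0, -0.0]
force: [0.7, 0.6, -4.7]
width: 15.4
```

```bash
python3 -c "
from h import *
t=bot.capture('top');s=bot.capture('scene');cv2.imwrite('pics/top5.png',t);cv2.imwrite('pics/scene5.png',s)
cv2.imwrite('pics/t5.png',cv2.resize(t[135:185,345:405],None,fx=10,fy=10,interpolation=2))
cv2.imwrite('pics/s5.png',cv2.resize(s[135:195,100:160],None,fx=10,fy=10,interpolation=2))
go(568,-214,80.5,100.5)"
```

```text
t 9.85 pos [ 569.04 -214.51  104.38] F [ 0.5 -0.6 -3.5] w 15.3 q [-0.42  0.55  1.47 -0.    1.12 -2.18]
d cm [0.093 0.069 2.388] rv deg [-0.01  0.01  0.02]
```

View pics/s5.png

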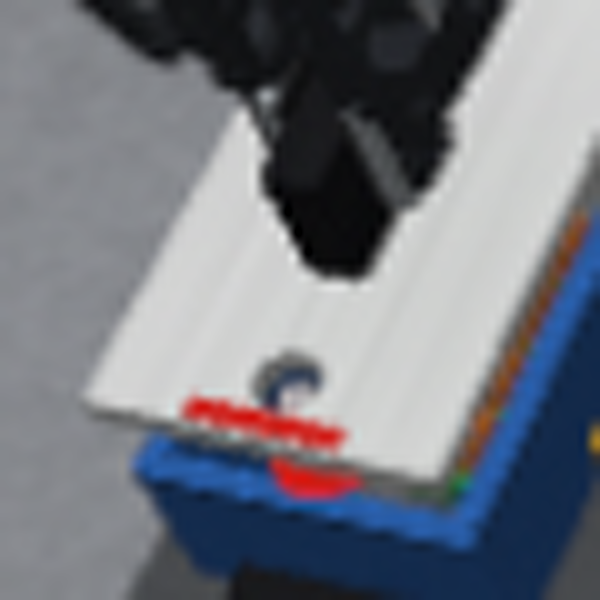

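View pics/t5.png

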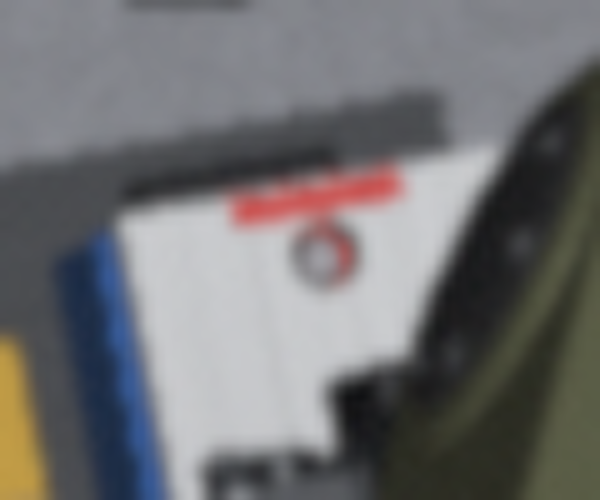

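Through the red-end hole the pin tip shows almost centred (top crop: hole (325,256), tip (322,258); scene crop: tip (293,390) in the hole at (288,381)). I continue slowly.

Emit:
servo_tool(motion=[[0,0,0.2,0,0,0,1.0],[0,0,0.2,0,0,0,1.0],[0,0,0.2,0,0,0,1.0],[0,0,0.2,0,0,0,1.0],[0,0,0,0,0,0,1.0]])

```text
time: 10.48
eef_pos: [568.9, -214.4, 96.1]
tool_rot: [-0.092, 0.996, 0.0, -0.0]
force: [0.2, -0.5, -3.7]
width: 15.3
```

```bash
python3 -c "
from h import *
t=bot.capture('top');s=bot.capture('scene')
a=cv2.resize(t[135:185,345:395],None,fx=8,fy=8,interpolation=2);b=cv2.resize(s[140:190,105:155],None,fx=8,fy=8,interpolation=2)
cv2.imwrite('pics/ts6.png',np.hstack([a,b]))
go(568,-214,80.5,100.5);print(bot.observe()['wrist_torque'])"
```

```text
t 10.57 pos [ 569.01 -214.47   96.29] F [-0.6  0.1 -4.1] w 15.2 q [-0.42  0.56  1.48 -0.    1.1  -2.18]
d cm [0.091 0.064 1.579] rv deg [-0.   -0.    0.02]
[-0.00614372  0.02023495 -0.00214712]
```

View pics/ts6.png

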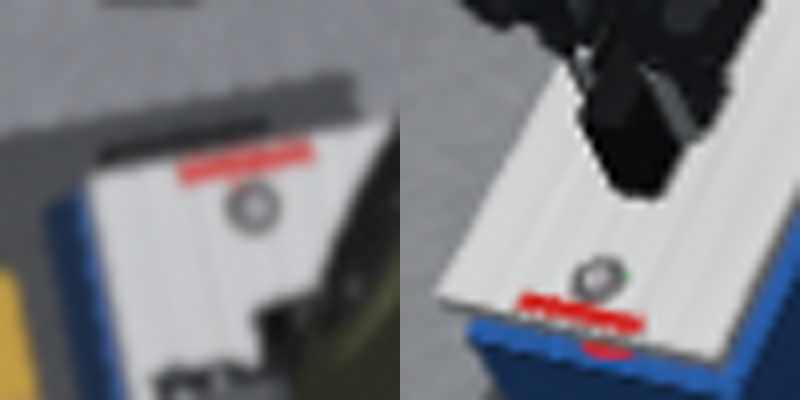

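Emit:
servo_tool(motion=[[0,0,0.2,0,0,0,1.0],[0,0,0.2,0,0,0,1.0],[0,0,0.2,0,0,0,1.0],[0,0,0.2,0,0,0,1.0],[0,0,0.2,0,0,0,1.0],[0,0,0,0,0,0,1.0]])

```text
time: 11.32
eef_pos: [568.9, -214.4, 86.1]
tool_rot: [-0.092, 0.996, 0.0, -0.0]
force: [0.3, -0.4, -3.3]
width: 14.9
```

```bash
python3 -c "
from h import *
go(568,-214,80.5,100.5);print(bot.observe()['wrist_torque'])"
```

```text
t 11.32 pos [ 568.91 -214.43   86.09] F [ 0.3 -0.4 -3.3] w 14.9 q [-0.42  0.58  1.48 -0.    1.08 -2.18]
d cm [0.082 0.059 0.559] rv deg [ 0.01 -0.02  0.03]
[ 0.02857823 -0.05146719  0.02147728]
```

Still free. The last 5.6 mm I do finely.

Emit:
servo_tool(motion=[[0,0,0.1,0,0,0,1.0],[0,0,0.1,0,0,0,1.0],[0,0,0.1,0,0,0,1.0],[0,0,0.1,0,0,0,1.0],[0,0,0.05,0,0,0,1.0],[0,0,0,0,0,0,1.0]])

```text
time: 12.08
eef_pos: [569.0, -214.5, 81.8]
tool_rot: [-0.092, 0.996, -0.0, 0.0]
force: [0.9, -0.0, -4.5]
width: 15.4
```

Emit:
servo_tool(motion=[[0,0,0.05,0,0,0,1.0],[0,0,0.05,0,0,0,1.0],[0,0,0,0,0,0,1.0]])

```text
time: 12.45
eef_pos: [569.0, -214.4, 80.7]
tool_rot: [-0.092, 0.996, 0.0, -0.0]
force: [0.1, 0.2, -3.9]
width: 15.4
```

Emit:
servo_tool(motion=[[0,0,0.05,0,0,0,1.0],[0,0,0,0,0,0,1.0]])

```text
time: 12.7
eef_pos: [569.0, -214.5, 80.5]
tool_rot: [-0.092, 0.996, -0.0, 0.0]
force: [-0.8, 0.7, -0.7]
width: 15.2
```

Emit:
servo_tool(motion=[[0,0,0.05,0,0,0,1.0],[0,0,0,0,0,0,1.0]])

```text
time: 12.95
eef_pos: [569.0, -214.5, 80.5]
tool_rot: [-0.092, 0.996, -0.0, 0.0]
force: [-5.6, 2.0, 5.8]
width: 15.4
```

Contact came at exactly the expected height (80.5), so the cover is seated. I let go.

Emit:
servo_tool(motion=[[0,0,0,0,0,0,2.5],[0,0,0,0,0,0,4.5],[0,0,0,0,0,0,5],[0,0,0,0,0,0,5]])

```text
time: 13.45
eef_pos: [569.0, -214.5, 79.8]
tool_rot: [-0.092, 0.996, -0.0, 0.0]
force: [0.2, -0.3, -0.9]
width: 50.4
```

Emit:
servo_tool(motion=[[0,0,-0.8,0,0,0,5],[0,0,-1.5,0,0,0,5],[0,0,-3,0,0,0,5],[0,0,-4,0,0,0,5],[0,0,-2,0,0,0,5],[3,0,0,0,0,0,5],[4,0,0,0,0,0,5],[4,0,0,0,0,0,5],[3,0,0,0,0,0,5],[0,0,0,0,0,0,5]])

```text
time: 14.7
eef_pos: [430.4, -240.5, 194.3]
tool_rot: [-0.091, 0.996, -0.001, 0.001]
force: [0.9, -0.9, 0.4]
width: 49.9
```

```bash
python3 -c "
from h import *
t=bot.capture('top');s=bot.capture('scene');cv2.imwrite('pics/top7.png',t);cv2.imwrite('pics/scene7.png',s)
a=cv2.resize(t[135:245,305:415],None,fx=3.6,fy=3.6,interpolation=2);b=cv2.resize(s[110:220,105:215],None,fx=3.6,fy=3.6,interpolation=2)
cv2.imwrite('pics/ts7.png',np.hstack([a,b]))
go(479.6,-149.1,160,100.5)"
```

```text
t 14.8 pos [ 431.84 -240.22  193.86] F [-0.5 -0.2  0.2] w 50.1 q [-0.58  0.21  1.72  0.    1.21 -2.34]
d cm [-6.353  8.092  3.385] rv deg [-0.07  0.08  0.01]
```

View pics/ts7.png

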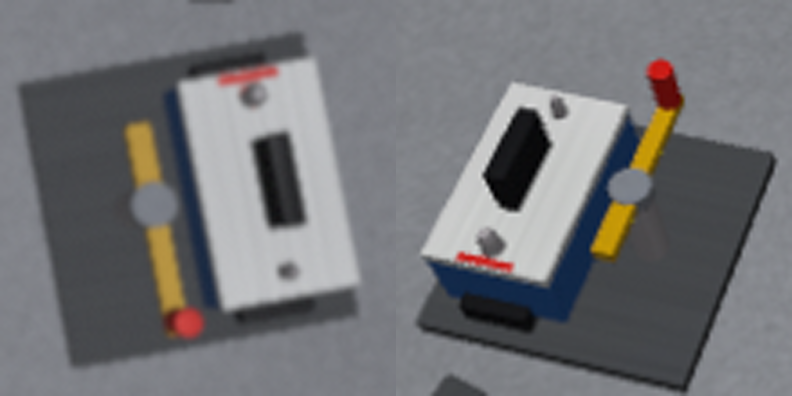

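Cover lies on the housing with both pins through the holes (top crop: (252,94) and (287,271)), clamp still open. Next is the knob.

Emit:
servo_tool(motion=[[-1.5,2,0.5,0,0,0,5],[-1.6,2,0.9,0,0,0,5],[-1.6,2,1,0,0,0,5],[-1.6,2,1,0,0,0,5],[0,0.1,0,0,0,0,5],[0,0,0,0,0,0,5],[0,0,0,0,0,0,5]])

```text
time: 15.68
eef_pos: [478.6, -149.5, 159.2]
tool_rot: [-0.091, 0.996, -0.0, 0.0]
force: [-0.3, -0.1, -0.8]
width: 49.8
```

```bash
python3 -c "
from h import *
go(479.6,-149.1,98,100.5)
t=bot.capture('top');s=bot.capture('scene')
a=cv2.resize(t[135:245,305:415],None,fx=3.6,fy=3.6,interpolation=2);b=cv2.resize(s[90:200,115:225],None,fx=3.6,fy=3.6,interpolation=2)
cv2.imwrite('pics/ts8.png',np.hstack([a,b]))
"
```

```text
t 15.68 pos [ 478.56 -149.47  159.2 ] F [-0.3 -0.1 -0.8] w 49.8 q [-0.38  0.27  1.74 -0.    1.13 -2.13]
d cm [-0.106  0.02   6.12 ] rv deg [-0.02  0.03 -0.01]
```

View pics/ts8.png

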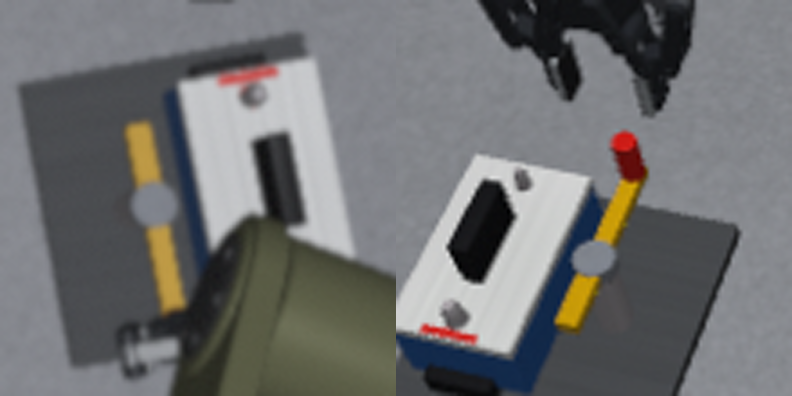

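The scene crop shows the fingers above the red knob ((624,140)), one on each side. I go down and narrow the jaws around it.

Emit:
servo_tool(motion=[[-0.1,0,1,0,0,0,5],[0,0,1.3,0,0,0,5],[0,0,1.3,0,0,0,5],[0,0,1.3,0,0,0,5],[0,0,1,0,0,0,5],[0,0,0,0,0,0,2.3],[0,0,0,0,0,0,2.3],[0,0,0,0,0,0,2.3],[0,0,0,0,0,0,2.3]])

```text
time: 16.9
eef_pos: [479.6, -148.8, 100.1]
tool_rot: [-0.092, 0.996, -0.0, 0.0]
force: [0.1, 0.2, 0.0]
width: 22.9
```

```bash
python3 -c "
from h import *
go(479.6,-149.1,98,100.5)
s=bot.capture('scene')
cv2.imwrite('pics/s9.png',cv2.resize(s[90:200,115:225],None,fx=5,fy=5,interpolation=2))
"
```

```text
t 16.9 pos [ 479.58 -148.75  100.06] F [0.1 0.2 0. ] w 22.9 q [-0.37  0.35  1.79  0.    1.   -2.13]
d cm [ 0.005 -0.035  0.206] rv deg [-0.02  0.02  0.03]
```

View pics/s9.png

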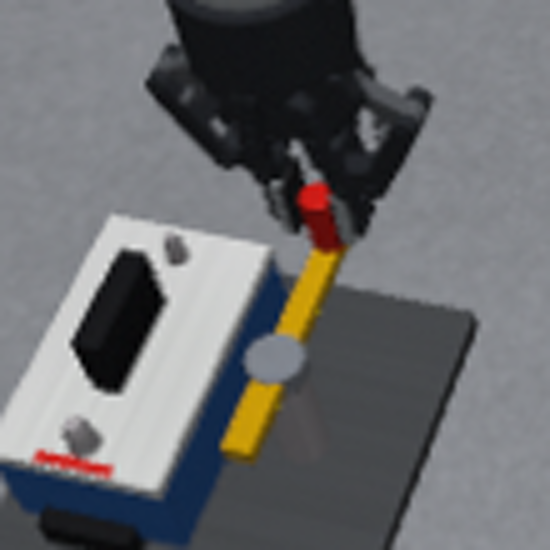

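Emit:
servo_tool(motion=[[-0.01,0.39,0,0,0,3,2.3],[-0.03,0.65,0,0,0,5,2.3],[-0.03,0.65,0,0,0,5,2.3],[-0.03,0.65,0,0,0,5,2.3],[-0.03,0.65,0,0,0,5,2.3],[-0.03,0.65,0,0,0,5,2.3],[-0.03,0.65,0,0,0,5,2.3],[-0.03,0.65,0,0,0,5,2.3],[-0.03,0.65,0,0,0,5,2.3],[0,0,0,0,0,0,2.3]])

```text
time: 18.2
eef_pos: [490.1, -94.9, 99.9]
tool_rot: [0.279, 0.96, 0.0, 0.0]
force: [-0.0, -0.2, 0.3]
width: 23.2
```

```bash
python3 -c "
from h import *
s=bot.observe();R=Ro.from_quat(s['tool_rot']).as_matrix();y=np.degrees(np.arctan2(R[1,1],R[0,1]))
v=s['eef_pos'][:2]-[553.4,-135.2];print('r',np.hypot(*v),'ang',np.degrees(np.arctan2(v[1],v[0]))%360,'tool y',y,s['force'],s['eef_pos'],'q',s['q'].round(2))
"
```

```text
r 75.00773332354117 ang 147.5083136066008 tool y 57.57972265454539 [-0.04209796 -0.21804424  0.30367152] [490.13327225 -94.90755383  99.90758525] q [-0.26  0.34  1.8   0.    1.   -1.27]
```

Emit:
servo_tool(motion=[[-0.03,0.65,0,0,0,5,2.3],[-0.03,0.65,0,0,0,5,2.3],[-0.03,0.65,0,0,0,5,2.3],[-0.03,0.65,0,0,0,5,2.3],[-0.03,0.65,0,0,0,5,2.3],[-0.03,0.65,0,0,0,5,2.3],[-0.03,0.65,0,0,0,5,2.3],[-0.02,0.52,0,0,0,4,2.3],[-0.01,0.26,0,0,0,2,2.3],[0,0,0,0,0,0,2.3]])

```text
time: 19.45
eef_pos: [531.8, -63.8, 99.7]
tool_rot: [0.598, 0.802, 0.0, -0.0]
force: [-0.5, 0.3, 0.5]
width: 23.1
```

Emit:
servo_tool(motion=[[0,0.2,0,0,0,1.5,2.3],[0,0.2,0,0,0,1.5,2.3],[0,0.13,0,0,0,1,2.3],[0,0.13,0,0,0,1,2.3],[0,0,0,0,0,0,2.3]])

```text
time: 20.08
eef_pos: [538.3, -62.0, 99.8]
tool_rot: [0.633, 0.774, 0.0, 0.0]
force: [-0.3, -0.8, -0.3]
width: 23.3
```

```bash
python3 -c "
from h import *
s=bot.observe();R=Ro.from_quat(s['tool_rot']).as_matrix();y=np.degrees(np.arctan2(R[1,1],R[0,1]))
v=s['eef_pos'][:2]-[553.4,-135.2];print('r',np.hypot(*v),'ang',np.degrees(np.arctan2(v[1],v[0]))%360,'tool y',y,s['force'],s['eef_pos'],'q',s['q'].round(2))
im=bot.capture('scene');cv2.imwrite('pics/s10.png',cv2.resize(im[90:200,115:225],None,fx=5,fy=5,interpolation=2))
"
```

```text
r 74.73785354968443 ang 101.63972653618795 tool y 11.513962344616928 [-0.32129758 -0.81618034 -0.28196372] [538.32110965 -61.99908594  99.79764986] q [-0.18  0.43  1.68  0.    1.04 -0.38]
```

View pics/s10.png

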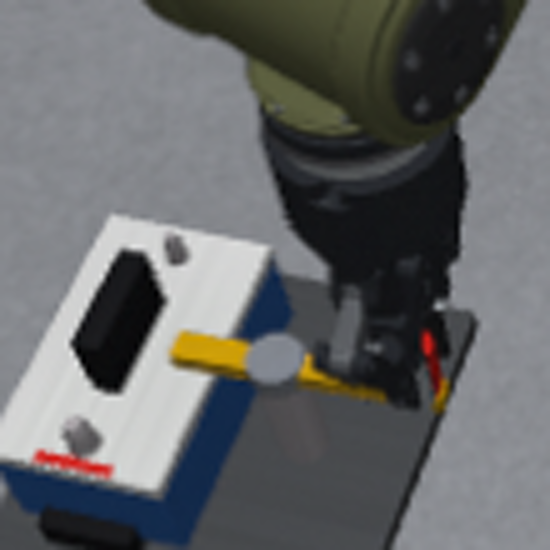

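Emit:
servo_tool(motion=[[0,0.1,0,0,0,0.5,2.3],[0,0.1,0,0,0,0.5,2.3],[0,0.1,0,0,0,0.5,2.3],[0,0,0,0,0,0,2.3]])

```text
time: 20.62
eef_pos: [541.2, -61.4, 99.8]
tool_rot: [0.643, 0.766, 0.0, 0.0]
force: [-1.1, 0.0, -0.3]
width: 23.1
```

Emit:
servo_tool(motion=[[0,0.1,0,0,0,0,2.3],[0,0,0,0,0,0,2.3]])

```text
time: 20.88
eef_pos: [541.7, -61.3, 99.7]
tool_rot: [0.643, 0.766, -0.0, -0.001]
force: [-5.6, 1.5, 3.1]
width: 23.4
```

Emit:
servo_tool(motion=[[0,0.05,0,0,0,0,2.3],[0,0,0,0,0,0,2.3]])

```text
time: 21.12
eef_pos: [541.8, -61.3, 99.6]
tool_rot: [0.643, 0.766, -0.001, -0.001]
force: [-8.4, -0.7, 4.4]
width: 23.1
```

Firm against the stop (8 N, far above the 2 N moving force). I back off, open, and rise.

Emit:
servo_tool(motion=[[0,-0.2,0,0,0,0,2.8],[0,-0.15,0,0,0,0,3.5],[0,0,0,0,0,0,3.5],[0,0,-1,0,0,0,3.5],[0,0,-2,0,0,0,3.5],[0,0,-3,0,0,0,3.5],[0,0,-3,0,0,0,3.5],[0,0,-3,0,0,0,3.5],[0,0,0,0,0,0,3.5]])

```text
time: 22.25
eef_pos: [540.0, -62.0, 222.7]
tool_rot: [0.643, 0.766, 0.001, 0.002]
force: [0.2, -0.2, -0.8]
width: 35.1
```

```bash
python3 -c "
from h import *
go(400,100,220,10)"
```

```text
t 22.25 pos [540.   -61.99 222.65] F [ 0.2 -0.2 -0.8] w 35.1 q [-0.18  0.29  1.55  0.    1.29 -0.36]
d cm [ 18.389 -10.967   0.186] rv deg [0.26 0.09 0.03]
```

Emit:
servo_tool(motion=[[2,-1.2,0,0,0,0,3.5],[3,-1.8,0,0,0,0,3.5],[3,-1.8,0,0,0,0,3.5],[3,-1.8,0,0,0,0,3.5],[3,-1.8,0,0,0,0,3.5],[2,-1.2,0,0,0,0,3.5],[0,0,0,0,0,0,3.5]])

```text
time: 23.12
eef_pos: [416.1, 79.6, 219.6]
tool_rot: [0.642, 0.767, -0.0, -0.0]
force: [0.6, -0.9, 0.9]
width: 35.3
```

```bash
python3 - <<'E'
from h import *
np.set_printoptions(precision=2,suppress=True)
t=bot.capture('top');s=bot.capture('scene');cv2.imwrite('pics/top11.png',t);cv2.imwrite('pics/scene11.png',s)
cv2.imwrite('pics/t11.png',cv2.resize(t[140:240,305:410],None,fx=6,fy=6,interpolation=2))
cv2.imwrite('pics/s11.png',cv2.resize(s[110:210,105:215],None,fx=6,fy=6,interpolation=2))
print(bot.observe()["eef_pos"])
E
```

```text
[417.02  78.75 219.65]
```

View pics/t11.png

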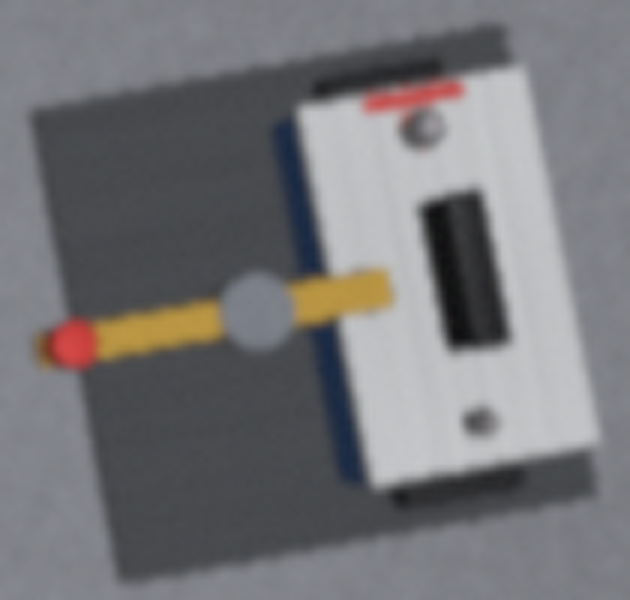

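View pics/s11.png

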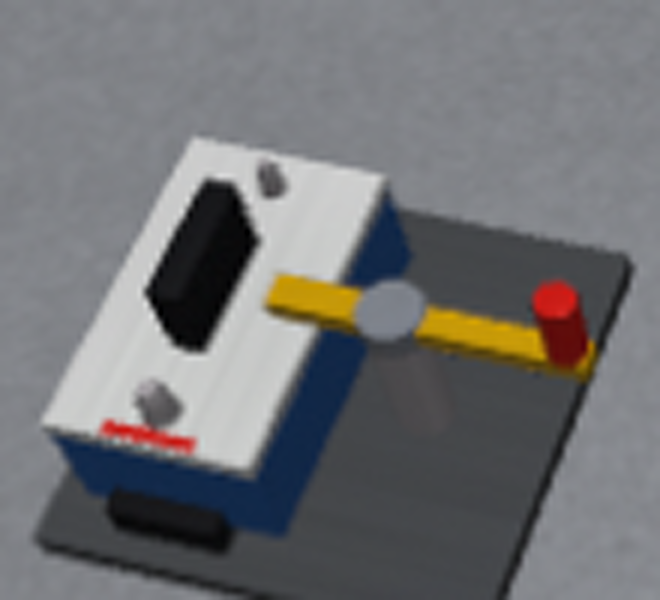

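View pics/scene11.png

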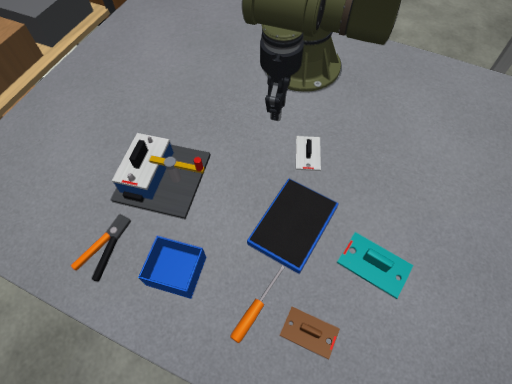

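```bash
python3 - <<'E'
from h import *
np.set_printoptions(precision=2,suppress=True)
up=lambda x,y,a,b:[(x+.5)/6-.5+a,(y+.5)/6-.5+b]
T=[up(*p,305,140) for p in[(72,344),(257,311),(297,105),(525,66),(600,442),(372,488)]]
S=[up(*p,105,110) for p in[(556,301),(391,310),(257,472),(42,428),(193,137),(386,180)]]
P,g=tri(T,S);print(np.c_[P,g]);v=P[0]-P[1];print("handle ang",np.degrees(np.arctan2(v[1],v[0]))-100.5,np.hypot(*v[:2]));print("cover",P[2:].mean(0))
bot.close_job()
E
```

```text
[[ 540.08  -61.05  121.55    0.7 ]
 [ 553.36 -135.31   89.29    0.28]
 [ 633.49 -153.91   72.34    3.61]
 [ 650.14 -245.83   68.36    0.67]
 [ 503.15 -270.71   74.33    0.24]
 [ 485.85 -183.77   69.56    0.99]]
handle ang -0.357858486897328 75.44040899035835
cover [ 568.16 -213.56   71.15]
the job is handed in; nothing more can be done
```

The job is done and handed in at about 23 s. I took the large aluminium cover by its handle and lowered it level over both pins, with the red end on the large pin. I then let go of it and swung the clamp shut by its knob.

**Lowering:** no contact force showed until the rim, which the cover met at the expected height (TCP 80.5 mm). The force there was about 6 N, and I released it there.

**Final camera checks:**

| Check | Measured | Expected |
|---|---|---|
| Cover centre (x, y) | (568.2, −213.6) mm | (568.0, −214.0) mm |
| Plate top, mean height | 71 mm | 73 mm |
| Clamp angle | about −0.4° | 0° (shut) |

- **Pins and clamp:** both pins show through their holes. The nose lies over the cover, and the clamp took 8 N at the stop without moving.
- **Other objects:** the bin, screwdriver, pliers and look-alikes look unmoved in the last picture, which I judged by eye.
- **Weak check:** the single plate-corner heights came from hand-picked pixels and scattered from 68 to 74 mm. One corner's two rays missed each other by 3.6 mm. For flushness I rely on the contact height and force rather than on those corners.

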